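# Park the module carriage in its test notch and press test

### The arm

A 7-joint arm with a two-finger parallel gripper is mounted at the origin on the work surface. World frame = base frame: x ahead of the robot, y to its left, z up, the work surface at z = 0. Lengths are in m, angles in rad, forces in N, time in s.
With the tool pointing down it reaches from about 0.4 to 0.875 m from the base axis. Payload 6.5 kg.
Tool frame: the origin (TCP) lies at the centre of the arm's flange, where the gripper is bolted on; the fingertips stand 173 mm ahead of it and the grasp point (between the pads) lies 155 mm ahead of it; z points along the fingers, y is the line along which they close (so a half turn about z gives the same grasp; the last joint's range is limited). The gripper opens to 85 mm and grips with 20 to 120 N. Pads are 22 mm wide; open, the fingers measure 114 mm over their backs; the gripper's body (76 mm by 85 mm) begins 54 mm behind the grasp point. The pads swing forward as they close: fully open they stand 13 mm farther back than shut.
Start: joints at [1.123, 0.536, -0.004, 1.538, 0.003, 1.067, -0.071], TCP at [0.242, -0.603, 0.405] pointing down, gripper open.
Joint ranges: [-2.7, 2.7], [-0.37, 2.16], [-1.27, 1.26], [0.24, 2.4], [-1.31, 4.45], [0.19, 1.91], [-2.76, 2.76]. Speed limits (rad/s): [2.39, 2.39, 3.14, 3.14, 3.14, 3.14, 3.14].

### API

Orientations are given as a unit quaternion [x, y, z, w].
In Python, from station import * gives the robot as it stands.
- The arm moves only by the shell command python3 -m jog 'ROWS' [FORCE]. ROWS is JSON, a list of rows, each a list of 3 entries, a list of its own where there are three numbers: the shift along the tool's x, y, z in units of 30 mm (1.0 is 30 mm), then the turn, a rotation vector about the tool's x, y, z in rad, then the finger opening in mm, from 0 to 85.4. A call has 1 to 10 rows; each row is the pose to reach, as a shift and turn from the pose commanded when the call began, along the tool's axes at that moment; what a row does not reach only later rows make up. A row lasts 1/10 s, in which the tool goes at most 50 mm and 8.59 degrees, less where a joint would pass 70% of its speed; a pose out of reach is approached as far as the arm can. A call with a gripper value outside its range is refused whole. The fingers move at their own pace and stop on an object; FORCE is the grip in N (left out, the last holds). Time passes only in rows, so rows that repeat a pose let the fingers close. It gives the time, the measured TCP pose, the force, the opening and the grip force at its end, in the units of the state.
- get_obs(): the state, without advancing time (a new reading comes with each control period).
- capture(name): name is "scene" or "top" or "wrist"; returns (picture, depth): 420x560x3 uint8, red, green, blue; 420x560 float32, m along the optical axis (not along the pixel's ray), 0 where there is no reading.
- camera_model(name): a dict with "fx", "fy", "cx", "cy" (pixels), "xyz" and "rotation" of the camera in the world; the wrist camera has in their place "hand_eye" (4x4, takes a point from camera to tool coordinates, whose origin is the TCP and whose axes are the flange's). Camera axes: x right, y up, looking along -z (the intrinsics and any distortion apply to the point x, -y, -z); pixel columns grow to the right and rows downward; lengths in m; the calibration is good to about 2 mm. A picture is of the moment at which its call begins: read the wrist's pose just before it. camera_model takes no time and is no camera call.
- finish_job(): hands the job in; it is judged then, once.
Trained networks look in the newest picture that a camera, given by its name, has taken for a name from the list of things; names that differ only in an ending like _2 or _b are one class to them, and where a whole thing is asked for, a point or a joint stands for the part that bears it (a point fixed in the world has none). Each returns a list of dicts, best first, with "confidence" (0 to 1); they miss things now and then, are a little off and sometimes report something else, mostly with a low value. They report only what shows in the picture. A call takes as long as a camera call. They do not tell look-alikes from the thing itself.
- recognise(camera, query): "extent" ([left, top, right, bottom] in pixels, round what is visible of it).
- regions_of(camera, query): "pixels" (420x560 bool, what is visible of it) and "extent" ([left, top, right, bottom] in pixels, round what is visible of it).
- place_of(camera, query): "location" ([column, row] in pixels: a listed point, or the origin of a listed thing).
The state is a dict: "time": time; "q": joint angles; "joint_velocities": joint speeds; "joint_efforts": joint torques, N m; "eef_pos": TCP position; "tool_rot": TCP orientation; "ft_force": force on the tool from outside, world axes, zero at the start; "torque": the same for the moment, N m; "gripper_width": opening from 0.0 (shut) to 1.0 (fully open); "grasp_force": force on a finger pad.
Only numpy, scipy, OpenCV 4.12 (cv2) and the standard library are available. Lean on these libraries where they do the work, as an engineer would, in place of code of your own. Each camera call takes 0.05 s, during which the arm holds its last target. There are 200 camera calls.

### The job

Push the carriage with the clamped module along its rails, away from the robot and towards the probe bridge, until the spring roller at its side snaps into the notch between the two teeth, and do not let it overrun the notch. Once it is parked there, press the large test button fully down and let it come back up. Do not press the small reset button, do not press test before the carriage is parked, and leave the other things on the bench where they are.

Things in the scene. Friction and masses are not known exactly. Their poses are not given: they have to be found in the camera images.
- fixture: Test fixture fixed to the bench: aluminium base 380 x 200 x 15 mm with two rails; origin under the middle of the base, on the bench. Its +x (away from the robot) is the way to push the carriage; z up. A black probe bridge, 150 mm wide (y), 45 mm long, stands across the rails around x = 115 mm, 98 to 128 mm above the bench; the module's front passes under it.
- carriage (a joint): Carriage travel along the fixture's +x in m: 0 nearest the robot, end stop 0.130, starts at 0 to 0.04, roller in the notch at 0.100. Rail drag about 1 N; it stays where left. From 0.081 to 0.092 the first tooth resists with up to 9 N; from about 0.093 it snaps by itself to 0.100. Beyond that the second, larger tooth resists with up to 11 N and is topped by 0.112: an overrun.
- push_face (a point): Centre of the rear face (facing the robot, the fixture's -x) of the carriage's upright aluminium push plate, 68 mm above the bench; moves with the carriage. Plate 74 mm wide (fixture's y), 10 mm thick, 42 to 94 mm above the bench. Ahead of it a white module 120 x 76 mm is clamped on the carriage, its top 80 mm above the bench.
- notch (a point): Middle of the notch on the left (fixture +y) edge of the carriage (plate 140 x 100 mm, 30 to 42 mm above the bench), between two upright round steel teeth 18 and 12 mm across, 22 mm apart, the bigger nearer the robot; moves with the carriage.
- roller_axis (a point): Centre of the upright spring roller, 12 mm across, that stands out of its housing (44 x 20 mm, top 55 mm above the bench, on the fixture's +y side) towards the carriage; it gives a few mm along the fixture's y. When home, it and point notch are at the same place along the fixture's x, about 8 mm apart in y.
- test_button (a joint): Travel of the test button in m: 0 released, 0.006 fully down; spring, about 1.5 N to start, 5 N fully down; comes back by itself.
- test_button_top (a point): Centre of the top of the test button: the LARGE round black button, 48 mm across (collar 64 mm), on a grey box 100 x 100 x 55 mm fixed to the bench; the top is 77 mm above the bench. May stand left or right of the fixture.
- reset_button (a joint): Travel of the reset button in m: 0 released, 0.006 fully down. Not to be pressed.
- reset_button_top (a point): Centre of the top of the reset button: the SMALL round black button, 20 mm across (collar 36 mm), on a like grey box 100 x 100 x 55 mm on the other side of the fixture; top 77 mm above the bench.
- bottle: Bystander: white plastic bottle, 60 mm across, 160 mm tall; origin at the centre of its underside.
- meter: Bystander: hand-held meter, 150 x 75 x 40 mm, lying flat; origin at the centre of its underside.
- screwdriver: Bystander: screwdriver, 190 mm long, lying; origin at the centre of its underside.
- tape: Bystander: roll of tape, 76 mm across, 24 mm high, lying flat; origin at the centre of its underside.
- plug: Bystander: yellow mains plug, about 90 x 40 x 31 mm; origin at the centre of its underside.
- spare: Bystander: spare white module, 120 x 76 x 40 mm, loose on the bench (not the one on the carriage); origin at the centre of its underside.
- tray: Bystander: black open parts tray, 170 x 110 x 35 mm; origin at the centre of its underside.
Not all that is in view belongs to the job. What is shaped like the part that bears test_button but red is not meant. What is shaped like the part that bears reset_button but orange is not meant.

How it is judged:
By the outcome, as a careful person would: the job done as asked, in the order asked, and still so for the second after the job is handed in, with the robot touching nothing.
It also fails if it takes over 43 s, if anything falls off the work surface, if the arm or the gripper's body presses on something with over 40 N, if the wrist force passes 120 N, or if a joint passes its speed limit or range.

## Working session

There is one attempt and no reset: what is moved stays moved. The work goes in short steps, Python scripts to look and compute and a shell command to move; the robot and the scene stay as the last step left them, time stands still between calls to the robot, and variables do not carry over. Pictures are saved under pics/ and viewed, at most 10 in all, crops included, and the job is handed in when it is done.

```bash
mkdir -p pics; cat > h.py <<'E'
from station import *
import numpy as np, cv2
from scipy.spatial.transform import Rotation as R
def cam(n,obs=None):
    m=camera_model(n)
    if 'hand_eye' in m:
        o=obs or get_obs(); T=np.eye(4); T[:3,:3]=R.from_quat(o['tool_rot']).as_matrix(); T[:3,3]=o['eef_pos']
        T=T@np.array(m['hand_eye']); return m,T[:3,:3],T[:3,3]
    r=np.array(m['rotation']); 
    if r.shape!=(3,3): r=R.from_quat(r).as_matrix()
    return m,r,np.array(m['xyz'])
def ray(c,uv):
    m,r,p=c; d=np.array([(uv[0]-m['cx'])/m['fx'],-(uv[1]-m['cy'])/m['fy'],-1.]); return p,r@d
def at_depth(c,uv,d): p,v=ray(c,uv); return p+v*d
def at_z(c,uv,z): p,v=ray(c,uv); return p+v*(z-p[2])/v[2]
E
python3 - <<'E'
from h import *
np.set_printoptions(precision=4,suppress=True)
o=get_obs(); print(o)
for n in ['scene','top']:
    print(camera_model(n))
    im,d=capture(n); cv2.imwrite(f'pics/{n}0.png',im[:,:,::-1]); c=cam(n)
    for q in ['push_face','notch','roller_axis','test_button_top','reset_button_top','fixture']:
        for x in place_of(n,q)[:3]:
            u=x['location']; k=(int(np.clip(round(u[1]),0,419)),int(np.clip(round(u[0]),0,559)))
            print(n,q,round(x['confidence'],2),np.round(u,1),'depth pt',at_depth(c,u,d[k]), 'z=.077',at_z(c,u,.077))
E
```

```text
{'time': 0.0, 'q': array([ 1.1228,  0.5372, -0.0044,  1.5389,  0.0026,  1.0673, -0.0712]), 'joint_velocities': array([ 0.0014, -0.0016,  0.0007, -0.0002,  0.0009,  0.0013, -0.0001]), 'joint_efforts': array([ -0.0006, -58.3409,   1.0482, -25.9101,   0.0122,   0.0096,
        -0.    ]), 'eef_pos': array([ 0.2421, -0.6029,  0.4038]), 'tool_rot': array([ 0.9818,  0.1898, -0.0002, -0.0008]), 'ft_force': array([ 0.2964, -0.1193,  0.2124]), 'torque': array([0.0014, 0.0203, 0.0024]), 'grasp_force': 0.0, 'gripper_width': 0.9997458340754188}
{'fx': 410.70295584903425, 'fy': 410.70295584903425, 'cx': 279.6633456641436, 'cy': 220.0237179926702, 'xyz': array([ 1.4154, -0.0093,  0.799 ]), 'rotation': array([0.3028, 0.2984, 0.6373, 0.6427])}
scene push_face 0.92 [269.  216.9] depth pt [ 0.5289 -0.0289  0.0751] z=.077 [ 0.5313 -0.0288  0.077 ]
scene notch 0.7 [293.5 245.9] depth pt [0.5814 0.039  0.0133] z=.077 [0.649  0.0351 0.077 ]
scene roller_axis 0.7 [133.  297.3] depth pt [ 0.7694 -0.3547  0.0231] z=.077 [ 0.8142 -0.3307  0.077 ]
scene roller_axis 0.67 [ 99.  254.1] depth pt [ 0.5987 -0.4981  
[... 869 characters left out ...]
)}
top push_face 0.97 [297.8 207.7] depth pt [ 0.5207 -0.0346  0.0957] z=.077 [ 0.5218 -0.0354  0.077 ]
top notch 0.77 [271.7 173.1] depth pt [0.6244 0.0339 0.0195] z=.077 [0.6165 0.0333 0.077 ]
top roller_axis 0.5 [268.2 142.9] depth pt [0.7058 0.0421 0.0444] z=.077 [0.6992 0.0415 0.077 ]
top test_button_top 0.78 [371.1 136.4] depth pt [ 0.7126 -0.2382  0.0774] z=.077 [ 0.7126 -0.2383  0.077 ]
top reset_button_top 0.45 [134.7 282.9] depth pt [0.3295 0.3999 0.0801] z=.077 [0.3292 0.4008 0.077 ]
top reset_button_top 0.42 [165.7 220.3] depth pt [0.4943 0.3225 0.0627] z=.077 [0.4938 0.319  0.077 ]
top fixture 0.56 [290.5 154. ] depth pt [ 0.6778 -0.0201  0.0212] z=.077 [ 0.6678 -0.0184  0.077 ]
```

View pics/top0.png

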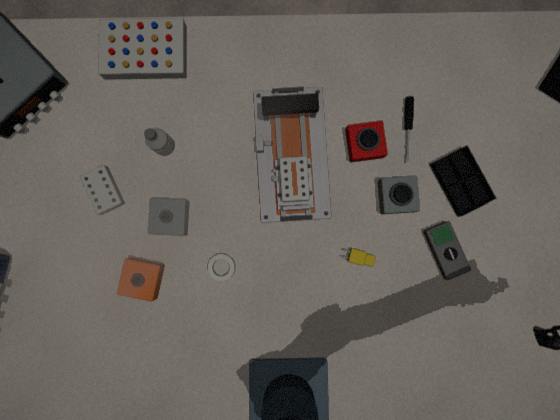

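View pics/scene0.png

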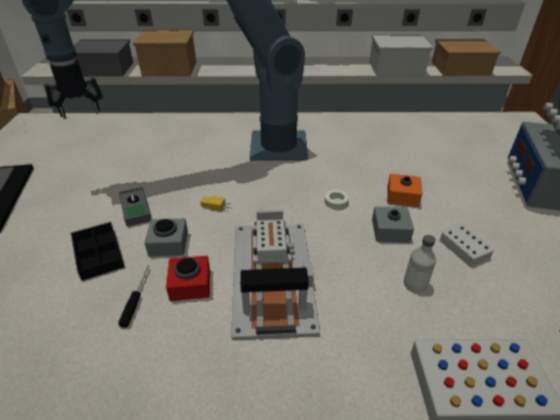

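The top view shows the fixture with corners near (253,90), (324,88), (330,219) and (261,222). The carriage push plate is at about (298,208). The grey large-button box is at (400,194), with the red decoy at (367,140). The grey small button is at (167,216), with the orange decoy at (140,279). The scene view agrees: the grey test button is at (166,228).

```bash
cat > m.py <<'E'
from h import *
np.set_printoptions(precision=4,suppress=True)
def tri(rays):
    A=np.zeros((3,3));b=np.zeros(3)
    for p,v in rays:
        v=v/np.linalg.norm(v);P=np.eye(3)-np.outer(v,v);A+=P;b+=P@p
    return np.linalg.solve(A,b)
E
python3 - <<'E'
from m import *
cs,ct=cam('scene'),cam('top')
ims,ds=capture('scene'); imt,dt=capture('top')
for q in ['push_face','notch','roller_axis','test_button_top']:
    a=place_of('scene',q); b=place_of('top',q)
    for x in a:
        for y in b:
            p=tri([ray(cs,x['location']),ray(ct,y['location'])]);
            p0,v=ray(cs,x['location']);res=np.linalg.norm(np.cross(p-p0,v/np.linalg.norm(v)))
            print(q,np.round(x['location']),np.round(y['location']),p,'res',round(res,4))
for q in ['fixture','carriage','test_button_top']:
  for x in regions_of('top',q)[:3]:
    m=x['pixels'].astype(np.uint8); r=cv2.minAreaRect(cv2.findNonZero(m)); print(q,x['confidence'],x['extent'],r)
    z=.015 if q=='fixture' else .055
    print(np.array([at_z(ct,u,z) for u in cv2.boxPoints(r)]))
# point cloud of top depth: base rect z .010-.022 near fixture; boxes z .05-.06
v,u=np.mgrid[:420,:560]; m,r,p=ct
D=np.stack([(u-m['cx'])/m['fx'],-(v-m['cy'])/m['fy'],-np.ones_like(u)],-1)@r.T
W=p+D*dt[...,None]
def rect(lo,hi,x0,x1,y0,y1):
    k=(W[...,2]>lo)&(W[...,2]<hi)&(W[...,0]>x0)&(W[...,0]<x1)&(W[...,1]>y0)&(W[...,1]<y1)
    pts=W[k][:,:2].astype(np.float32)*1000; return k.sum(),W[k][:,2].mean(),cv2.minAreaRect(pts)
print('base',rect(.009,.022,.45,.95,-.17,.12))
print('bridge',rect(.115,.14,.45,.95,-.17,.12))
print('plate',rect(.087,.1,.45,.65,-.1,.06))
print('module',rect(.073,.085,.45,.75,-.1,.06))
print('testbox',rect(.048,.062,.48,.66,-.42,-.24))
print('testbtn',rect(.070,.085,.48,.66,-.42,-.24))
E
```

```text
push_face [268. 213.] [292. 211.] [ 0.5126 -0.0257  0.0743] res 0.0059
notch [294. 248.] [272. 176.] [0.6139 0.0366 0.0358] res 0.0021
roller_axis [333. 202.] [268. 143.] [0.672  0.0782 0.2378] res 0.0408
test_button_top [164. 220.] [164. 218.] [0.6217 0.0046 0.3097] res 0.2872
test_button_top [164. 220.] [447. 248.] [ 0.4027 -0.4156 -0.0243] res 0.0498
test_button_top [164. 220.] [370. 136.] [ 0.6925 -0.2379  0.1976] res 0.0271
test_button_top [164. 220.] [402. 195.] [ 0.5515 -0.3153  0.0838] res 0.0
test_button_top [189. 266.] [164. 218.] [0.6258 0.0386 0.1771] res 0.286
test_button_top [189. 266.] [447. 248.] [ 0.4083 -0.4147 -0.1948] res 0.1099
test_button_top [189. 266.] [370. 136.] [ 0.713  -0.229   0.0744] res 0.007
test_button_top [189. 266.] [402. 195.] [ 0.5628 -0.3112 -0.0706] res 0.045
test_button_top [219. 206.] [164. 218.] [0.5639 0.0625 0.2476] res 0.2252
test_button_top [219. 206.] [447. 248.] [ 0.4228 -0.2958  0.0863] res 0.1246
test_button_top [219. 206.] [370. 136.] [ 0.6771 -0.1695  0.2356] res 0.0324
test_button_top [219. 206.] [402. 195.] [ 0.5469 -0.2263  0.148
[... 1222 characters left out ...]
), (46.54560852050781, 149.81564331054688), 2.532966136932373))
plate (np.int64(111), np.float64(0.09338854104752412), ((569.82763671875, -29.261810302734375), (103.32715606689453, 72.18028259277344), 2.533010721206665))
module (np.int64(1200), np.float64(0.07824516419378647), ((590.213134765625, -27.208541870117188), (143.91920471191406, 76.03290557861328), 2.9390852451324463))
testbox (np.int64(888), np.float64(0.055163243620858234), ((556.6096801757812, -317.4278259277344), (100.03470611572266, 100.7577896118164), 2.6228530406951904))
testbtn (np.int64(265), np.float64(0.07661654957907027), ((560.4649047851562, -319.1083984375), (54.10264205932617, 52.37049102783203), 20.891380310058594))
```

```bash
cat > go.py <<'E'
# usage: go.py x y z yaw -> shift in 30mm units and turn, from the present pose
import sys
from m import *
o=get_obs(); r=R.from_quat(o['tool_rot']); t=np.array([float(a) for a in sys.argv[1:4]]); yaw=float(sys.argv[4])
g=R.from_matrix(np.array([[np.cos(yaw),np.sin(yaw),0],[np.sin(yaw),-np.cos(yaw),0],[0,0,-1]]))
print('t',o['time'],'pos',o['eef_pos'],'shift',r.inv().apply(t-o['eef_pos'])/.03,'turn',(r.inv()*g).as_rotvec())
E
python3 go.py .458 -.0328 .40 .0445
```

```text
t 1.35 pos [ 0.2422 -0.6032  0.4047] shift [ 13.7602 -14.9632   0.1562] turn [-0.      0.      0.3373]
```

```bash
python3 -m jog '[[[13.76,-14.96,0.16],[0,0,0.337],0],[[13.76,-14.96,0.16],[0,0,0.337],0],[[13.76,-14.96,0.16],[0,0,0.337],0],[[13.76,-14.96,0.16],[0,0,0.337],0],[[13.76,-14.96,0.16],[0,0,0.337],0],[[13.76,-14.96,0.16],[0,0,0.337],0],[[13.76,-14.96,0.16],[0,0,0.337],0],[[13.76,-14.96,0.16],[0,0,0.337],0],[[13.76,-14.96,0.16],[0,0,0.337],0],[[13.76,-14.96,0.16],[0,0,0.337],0]]'; python3 go.py .458 -.0328 .40 .0445
```

```text
time: 2.35
eef_pos: [0.4195, -0.1337, 0.4012]
tool_rot: [1.0, 0.022, 0.001, 0.0]
ft_force: [1.2, -0.6, -0.6]
gripper_width: 0.004
grasp_force: 0.0
t 2.35 pos [ 0.4195 -0.1337  0.4012] shift [ 1.4314 -3.3032  0.0394] turn [ 0.0006 -0.0011  0.    ]
```

```bash
python3 -m jog '[[[1.2,-2.6,0],[0,0,0],0],[[1.2,-2.6,0],[0,0,0],0],[[1.2,-2.6,0],[0,0,0],0],[[1.2,-2.6,0],[0,0,0],0],[[1.2,-2.6,0],[0,0,0],0]]'; python3 - <<'E'
from m import *
o=get_obs(); c=cam('wrist',o); im,d=capture('wrist'); cv2.imwrite('pics/w1.png',im[:,:,::-1]); np.savez('w1.npz',im=im,d=d,c1=c[1],c2=c[2])
ct=cam('top')
print(o['eef_pos'],o['time'])
for q in ['push_face','notch','roller_axis']:
    for x in place_of('wrist',q)[:2]:
        u=x['location']; print(q,round(x['confidence'],2),np.round(u,1),at_depth(c,u,d[int(u[1]),int(u[0])]),at_z(c,u,.068 if q=='push_face' else .042))
m,r,p=c; v,u=np.mgrid[:420,:560]
W=p+np.stack([(u-m['cx'])/m['fx'],-(v-m['cy'])/m['fy'],-np.ones_like(u)],-1)@r.T*d[...,None]
e=np.array([np.cos(.0445),np.sin(.0445)]); F=(W[...,:2]-[.6801,-.0229])@np.array([[e[0],-e[1]],[e[1],e[0]]]); Z=W[...,2]
k=(Z>.09)&(Z<.097)&(d>0)&(abs(F[...,1])<.03)&(F[...,0]<-.13)
print('plate top x',np.percentile(F[k][:,0],[2,50,98]) if k.any() else None, k.sum())
k=(Z>.05)&(Z<.088)&(d>0)&(abs(F[...,1])<.03)&(F[...,0]<-.155)
print('plate face x',np.percentile(F[k][:,0],[2,50,98]) if k.any() else None,k.sum())
k=(Z>.05)&(Z<.06)&(d>0)&(F[...,1]>.045)&(F[...,1]<.1)
print('housing',cv2.minAreaRect(F[k].astype(np.float32)*1000) if k.any() else None)
E
```

```text
time: 2.85
eef_pos: [0.4512, -0.0573, 0.4007]
tool_rot: [1.0, 0.021, -0.0, 0.0]
ft_force: [-0.7, -0.6, 0.4]
gripper_width: -0.003
grasp_force: 0.0
[ 0.4512 -0.0573  0.4007] 2.85
push_face 0.91 [248.7 105.3] [ 0.5185 -0.03    0.0926] [ 0.517 -0.028  0.068]
plate top x [-0.1623 -0.1574 -0.1527] 1261
plate face x None 0
housing ((-117.9272232055664, 47.894222259521484), (5.387389183044434, 8.443082809448242), 81.12820434570312)
```

View pics/w1.png

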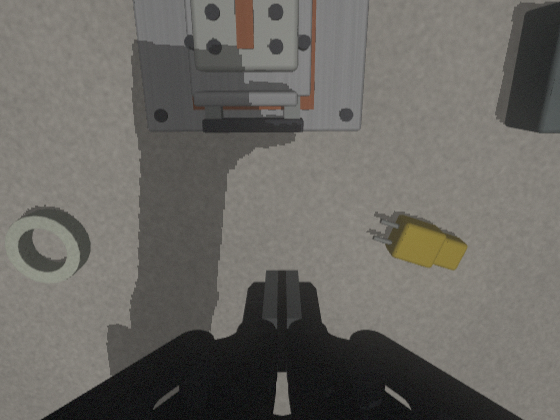

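The wrist view shows the plate top at (245,98) and a black stop bar behind it at (253,125). The closed fingers are at (283,300), roughly square to the plate.

```bash
python3 - <<'E'
from m import *
z=np.load('w1.npz'); m=camera_model('wrist'); d=z['d']; v,u=np.mgrid[:420,:560]
W=z['c2']+np.stack([(u-m['cx'])/m['fx'],-(v-m['cy'])/m['fy'],-np.ones_like(u)],-1)@z['c1'].T*d[...,None]
for rr in (90,98,104,110,118,124,130,140): print(rr,W[rr,250],W[rr,230])
# finger front edge (dark wedge) position
for rr in (268,272,276,285): print(rr,W[rr,283])
E
python3 go.py .45 -.0332 .226 .0445
```

```text
90 [ 0.5278 -0.0268  0.0417] [ 0.5271 -0.0103  0.0431]
98 [ 0.5236 -0.0311  0.0952] [ 0.523  -0.0169  0.0941]
104 [ 0.5195 -0.0311  0.0944] [ 0.5189 -0.0168  0.0937]
110 [ 0.5098 -0.025   0.0153] [ 0.5091 -0.0067  0.0158]
118 [ 0.5033 -0.0256  0.0215] [ 0.5023 -0.0072  0.0192]
124 [ 0.4989 -0.0263  0.0307] [ 0.4982 -0.0087  0.031 ]
130 [ 0.4937 -0.0265  0.0312] [ 0.4929 -0.0086  0.0306]
140 [ 0.4804 -0.0243  0.0007] [ 0.4794 -0.0045 -0.0007]
268 [ 0.3421 -0.0627  0.0005]
272 [ 0.4615 -0.0563  0.233 ]
276 [ 0.4618 -0.0563  0.2367]
285 [ 0.4613 -0.0563  0.243 ]
t 3.05 pos [ 0.4513 -0.0571  0.4007] shift [-0.0093 -0.8009  5.8245] turn [ 0.0003  0.0002 -0.0019]
```

```bash
python3 -m jog '[[[0,-0.8,1.5],[0,0,0],0],[[0,-0.8,3],[0,0,0],0],[[0,-0.8,4.4],[0,0,0],0],[[0,-0.8,5.3],[0,0,0],0],[[0,-0.8,5.8],[0,0,0],0],[[0.6,-0.8,5.8],[0,0,0],0],[[1.2,-0.8,5.8],[0,0,0],0],[[1.5,-0.8,5.8],[0,0,0],0],[[1.7,-0.8,5.8],[0,0,0],0],[[1.7,-0.8,5.8],[0,0,0],0]]'; python3 go.py .507 -.0306 .226 .0445
```

```text
time: 4.05
eef_pos: [0.5018, -0.03, 0.2268]
tool_rot: [1.0, 0.022, 0.0, 0.0]
ft_force: [-0.5, 0.0, -0.3]
gripper_width: -0.0
grasp_force: 0.0
t 4.05 pos [ 0.5018 -0.03    0.2268] shift [0.1723 0.0279 0.0284] turn [ 0.0001 -0.0005 -0.0001]
```

```bash
python3 -m jog '[[[0.15,0,0],[0,0,0],0],[[0.35,0,0],[0,0,0],0],[[0.6,0,0],[0,0,0],0],[[0.85,0,0],[0,0,0],0],[[1.1,0,0],[0,0,0],0],[[1.35,0,0],[0,0,0],0],[[1.55,0,0],[0,0,0],0],[[1.7,0,0],[0,0,0],0],[[1.8,0,0],[0,0,0],0],[[1.8,0,0],[0,0,0],0]]'; python3 - <<'E'
from m import *
o=get_obs(); c=cam('wrist',o); ct=cam('top'); cs=cam('scene')
out=[]
for n,cc in (('wrist',c),('top',ct),('scene',cs)):
    im,d=capture(n)
    if n=='top': out.append(cv2.resize(im[70:240,230:350],None,fx=3.3,fy=3.3,interpolation=cv2.INTER_CUBIC))
    if n=='wrist': out.insert(0,cv2.resize(im,None,fx=.7,fy=.7))
    for q in ['push_face','notch','roller_axis']:
        for x in place_of(n,q)[:1]:
            p=at_z(cc,x['location'],.068 if q=='push_face' else .042); print(n,q,round(x['confidence'],2),np.round(x['location'],1),p,'fixt x',(p[:2]-[.6801,-.0229])@[np.cos(.0445),np.sin(.0445)])
h=561; cv=np.zeros((h,800,3),np.uint8); cv[:294,:392]=out[0]; a=out[1]; cv[:a.shape[0],396:396+a.shape[1]]=a[:h]; cv2.imwrite('pics/p2.png',cv[:,:,::-1])
E
```

```text
time: 5.05
eef_pos: [0.5561, -0.0271, 0.2269]
tool_rot: [1.0, 0.023, 0.001, -0.0]
ft_force: [0.3, 0.1, -0.7]
gripper_width: -0.0
grasp_force: 0.0
wrist push_face 0.93 [278.4 280.3] [ 0.5677 -0.0241  0.068 ] fixt x -0.11236416505063358
top notch 0.67 [271.6 155.8] [0.6698 0.0332 0.042 ] fixt x -0.007745540706088093
top roller_axis 0.74 [354.2 256.4] [ 0.3877 -0.1891  0.042 ] fixt x -0.2995425386935991
scene push_face 0.61 [269.6 229.5] [ 0.5743 -0.0269  0.068 ] fixt x -0.10585885732186762
scene notch 0.62 [295.5 259.5] [0.6631 0.0406 0.042 ] fixt x -0.014109069278155278
```

View pics/p2.png

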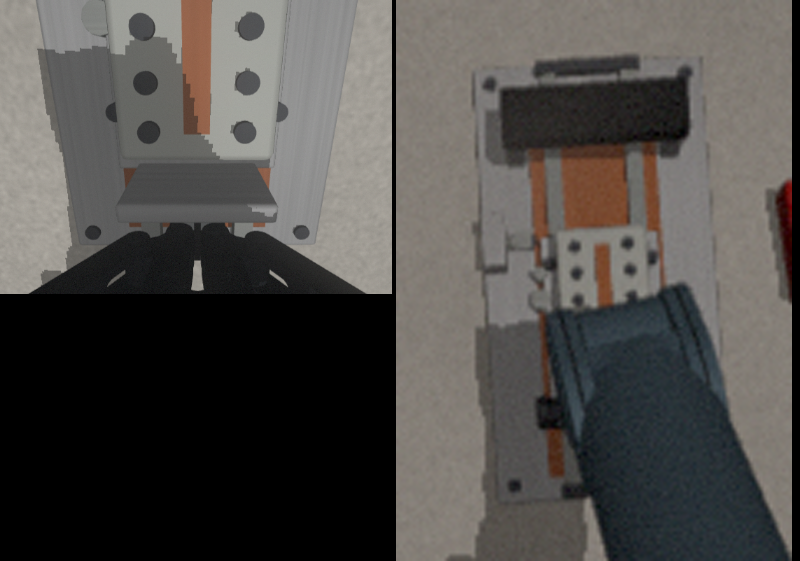

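The crop shows the roller at about (520,241), the teeth at about (540,275) and (540,300), and the fingers against the plate. About 38–40 mm of travel remains.

```bash
python3 -m jog '[[[0.15,0,0],[0,0,0],0],[[0.3,0,0],[0,0,0],0],[[0.42,0,0],[0,0,0],0],[[0.5,0,0],[0,0,0],0],[[0.55,0,0],[0,0,0],0],[[0.6,0,0],[0,0,0],0],[[0.6,0,0],[0,0,0],0]]'; for i in 1; do python3 -m jog '[[[0.05,0,0],[0,0,0],0],[[0.1,0,0],[0,0,0],0],[[0.1,0,0],[0,0,0],0]]'; done;  python3 -m jog '[[[0.05,0,0],[0,0,0],0],[[0.1,0,0],[0,0,0],0],[[0.1,0,0],[0,0,0],0]]'
```

```text
time: 6.35
eef_pos: [0.5736, -0.0265, 0.2267]
tool_rot: [1.0, 0.022, 0.0, -0.0]
ft_force: [-0.8, 0.4, -0.2]
gripper_width: -0.004
grasp_force: 0.0
time: 6.65
eef_pos: [0.5763, -0.0264, 0.2267]
tool_rot: [1.0, 0.022, -0.0, 0.0]
ft_force: [-2.8, -0.2, 0.8]
gripper_width: -0.001
grasp_force: 0.0
time: 6.95
eef_pos: [0.5783, -0.0264, 0.2263]
tool_rot: [1.0, 0.022, -0.002, 0.0]
ft_force: [-5.6, 0.7, 1.9]
gripper_width: 0.006
grasp_force: 0.0
```

```bash
for r in 1; do python3 -m jog '[[[0.05,0,0],[0,0,0],0],[[0.1,0,0],[0,0,0],0],[[0.1,0,0],[0,0,0],0]]'; done | grep -E 'eef|ft_f'; python3 -m jog '[[[0.05,0,0],[0,0,0],0],[[0.1,0,0],[0,0,0],0],[[0.1,0,0],[0,0,0],0]]'| grep -E 'eef|ft_f'; python3 -m jog '[[[0.03,0,0],[0,0,0],0],[[0.06,0,0],[0,0,0],0],[[0.06,0,0],[0,0,0],0]]'| grep -E 'eef|ft_f'; python3 -m jog '[[[0.02,0,0],[0,0,0],0],[[0.04,0,0],[0,0,0],0],[[0.04,0,0],[0,0,0],0]]'| grep -E 'eef|ft_f'
```

```text
eef_pos: [0.5819, -0.0262, 0.2263]
ft_force: [-3.8, -0.1, -2.2]
eef_pos: [0.5865, -0.0259, 0.2272]
ft_force: [0.4, -0.6, 0.3]
eef_pos: [0.5877, -0.0259, 0.227]
ft_force: [-0.6, 0.2, -0.4]
eef_pos: [0.5885, -0.0259, 0.2268]
ft_force: [-0.7, 0.1, 0.3]
```

The force peaked and dropped to zero, so it has probably snapped. I'll check with a picture.

```bash
python3 -m jog '[[[-0.5,0,0],[0,0,0],0],[[-1.2,0,0],[0,0,0],0],[[-2.2,0,0],[0,0,0],0],[[-3,0,-0.5],[0,0,0],0],[[-3.2,0,-2],[0,0,0],0],[[-3.2,0,-3.5],[0,0,0],0],[[-3.2,0,-5],[0,0,0],0],[[-3.2,0,-5.8],[0,0,0],0],[[-3.2,0,-5.8],[0,0,0],0],[[-3.2,0,-5.8],[0,0,0],0]]'; python3 - <<'E'
from m import *
o=get_obs(); c=cam('wrist',o); im,d=capture('wrist'); it,dt=capture('top')
m,r,p=c; v,u=np.mgrid[:420,:560]
W=p+np.stack([(u-m['cx'])/m['fx'],-(v-m['cy'])/m['fy'],-np.ones_like(u)],-1)@r.T*d[...,None]
e=np.array([np.cos(.0445),np.sin(.0445)]); F=(W[...,:2]-[.6801,-.0229])@np.array([[e[0],-e[1]],[e[1],e[0]]]); Z=W[...,2]
k=(Z>.09)&(Z<.097)&(d>0)&(abs(F[...,1])<.03)&(F[...,0]<-.02)
print('plate top x',np.percentile(F[k][:,0],[2,50,98]) if k.any() else None, k.sum(),'finger front at end of push',(np.array([.5885+.0105,-.0259])-[.6801,-.0229])@e)
cv2.imwrite('pics/w3.png',im[:,:,::-1])
cv2.imwrite('pics/t3.png',cv2.resize(it[120:220,240:340],None,fx=6,fy=6,interpolation=cv2.INTER_CUBIC)[:,:,::-1])
E
python3 go.py .557 -.3174 .32 -.5
```

```text
time: 9.15
eef_pos: [0.4923, -0.0302, 0.4009]
tool_rot: [1.0, 0.022, 0.0, 0.0]
ft_force: [-0.9, 0.8, -0.9]
gripper_width: -0.003
grasp_force: 0.0
plate top x [-0.0747 -0.0701 -0.0651] 1516 finger front at end of push -0.08115317005645584
t 9.25 pos [ 0.492  -0.0302  0.3995] shift [1.7427 9.6599 2.644 ] turn [0.0005 0.0024 0.5449]
```

View pics/t3.png

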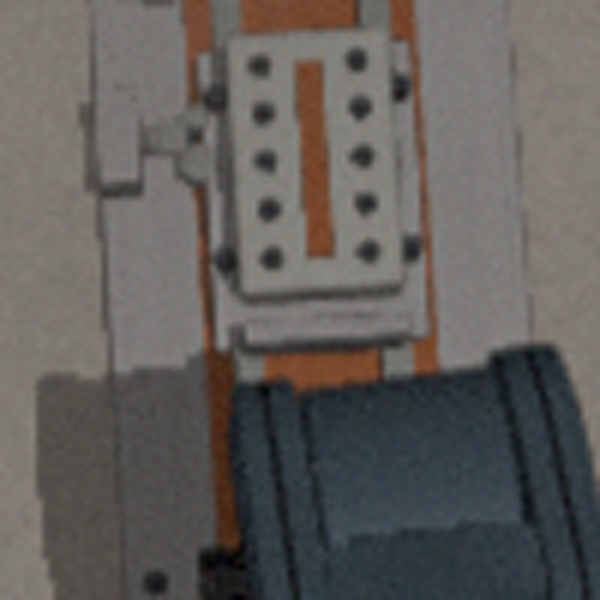

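View pics/w3.png

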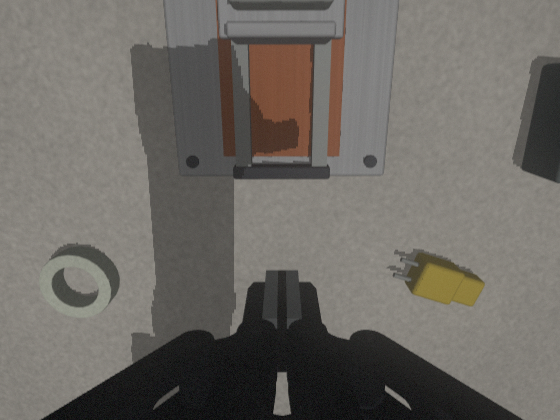

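The roller at (185,145) sits between the teeth at about (195,130) and (195,165). The plate is 6.5 mm ahead of where the fingers stopped, so the carriage snapped home. Next I'll go over the test button.

```bash
python3 go.py .53 -.3174 .36 .0445
```

```text
t 9.25 pos [ 0.492  -0.0302  0.3995] shift [0.8404 9.6194 1.3128] turn [-0.0001  0.0024  0.0004]
```

```bash
python3 -m jog '[[[0.3,1.5,0],[0,0,0],0],[[0.84,3,0.3],[0,0,0],0],[[0.84,4.5,0.6],[0,0,0],0],[[0.84,6,0.9],[0,0,0],0],[[0.84,7.5,1.2],[0,0,0],0],[[0.84,8.7,1.3],[0,0,0],0],[[0.84,9.4,1.3],[0,0,0],0],[[0.84,9.62,1.3],[0,0,0],0],[[0.84,9.62,1.3],[0,0,0],0],[[0.84,9.62,1.3],[0,0,0],0]]'; python3 - <<'E'
from m import *
o=get_obs(); c=cam('wrist',o); im,d=capture('wrist')
m,r,p=c; v,u=np.mgrid[:420,:560]
W=p+np.stack([(u-m['cx'])/m['fx'],-(v-m['cy'])/m['fy'],-np.ones_like(u)],-1)@r.T*d[...,None]; Z=W[...,2]
k=(Z>.0735)&(Z<.082)&(d>0)&(np.hypot(W[...,0]-.557,W[...,1]+.317)<.07)
P=W[k]; print(k.sum(),P.mean(0),cv2.minEnclosingCircle(P[:,:2].astype(np.float32)*1000))
k=(Z>.045)&(Z<.062)&(d>0)&(np.hypot(W[...,0]-.557,W[...,1]+.317)<.1); print('box',cv2.minAreaRect(W[k][:,:2].astype(np.float32)*1000))
for x in place_of('wrist','test_button_top')[:2]: print(x,at_z(c,x['location'],.077))
cv2.imwrite('pics/w4.png',im[:,:,::-1])
E
```

```text
time: 10.25
eef_pos: [0.531, -0.3155, 0.3611]
tool_rot: [1.0, 0.023, -0.0, -0.001]
ft_force: [1.5, -0.1, 0.2]
gripper_width: 0.001
grasp_force: 0.0
3542 [ 0.5572 -0.3151  0.0769] ((556.2296752929688, -314.9703369140625), 23.904577255249023)
box ((556.2254638671875, -315.0708923339844), (99.84664916992188, 100.21587371826172), 2.7137997150421143)
{'location': [283.7, 173.2], 'confidence': 0.93} [ 0.5553 -0.3141  0.077 ]
```

View pics/w4.png

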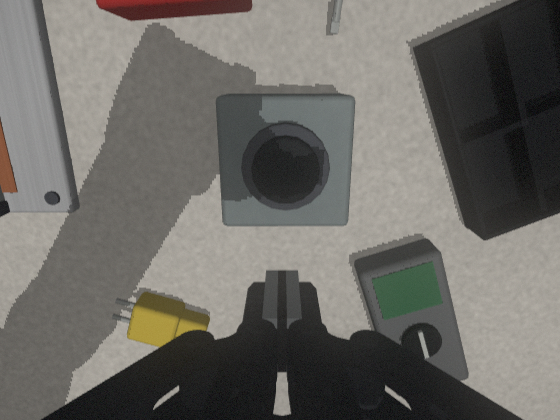

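The large button on the grey box is at pixel (286,168), world (0.556, -0.315, 0.077).

```bash
python3 go.py .556 -.315 .254 .0445
```

```text
t 10.35 pos [ 0.5311 -0.3154  0.3617] shift [0.8301 0.0299 3.5884] turn [-0.0011  0.0001  0.003 ]
```

```bash
python3 -m jog '[[[0.5,0,0.8],[0,0,0],0],[[0.83,0,1.8],[0,0,0],0],[[0.83,0,2.7],[0,0,0],0],[[0.83,0,3.3],[0,0,0],0],[[0.83,0,3.58],[0,0,0],0],[[0.83,0,3.58],[0,0,0],0],[[0.83,0,3.58],[0,0,0],0]]'; python3 -m jog '[[[0,0,0.1],[0,0,0],0],[[0,0,0.2],[0,0,0],0],[[0,0,0.25],[0,0,0],0],[[0,0,0.25],[0,0,0],0],[[0,0,0.25],[0,0,0],0]]'
```

```text
time: 11.05
eef_pos: [0.556, -0.316, 0.2554]
tool_rot: [1.0, 0.023, 0.001, 0.0]
ft_force: [0.1, 0.8, 1.3]
gripper_width: -0.003
grasp_force: 0.0
time: 11.55
eef_pos: [0.556, -0.3165, 0.2475]
tool_rot: [1.0, 0.022, 0.001, 0.0]
ft_force: [2.6, -1.3, 2.3]
gripper_width: -0.005
grasp_force: 1.5
```

```bash
python3 -m jog '[[[0,0,0.05],[0,0,0],0],[[0,0,0.1],[0,0,0],0],[[0,0,0.13],[0,0,0],0],[[0,0,0.13],[0,0,0],0],[[0,0,0.13],[0,0,0],0]]' | grep -E 'eef|ft_f'; python3 -m jog '[[[0,0,0.03],[0,0,0],0],[[0,0,0.05],[0,0,0],0],[[0,0,0.05],[0,0,0],0],[[0,0,0.05],[0,0,0],0]]' | grep -E 'eef|ft_f'
```

```text
eef_pos: [0.556, -0.3165, 0.2444]
ft_force: [-0.6, 0.8, 13.8]
eef_pos: [0.5561, -0.3165, 0.2442]
ft_force: [-4.7, 2.0, 23.3]
```

The button is on its stop: force is 23 N with no further motion. I'll release it.

```bash
python3 -m jog '[[[0,0,-0.2],[0,0,0],0],[[0,0,-0.5],[0,0,0],0],[[0,0,-1.2],[0,0,0],0],[[0,0,-2.4],[0,0,0],0],[[0,0,-3.6],[0,0,0],0],[[-0.8,0,-4.5],[0,0,0],0],[[-0.8,0,-4.5],[0,0,0],0],[[-0.8,0,-4.5],[0,0,0],0]]'; python3 - <<'E'
from m import *
o=get_obs(); c=cam('wrist',o); im,d=capture('wrist'); it,dt=capture('top')
m,r,p=c; v,u=np.mgrid[:420,:560]
W=p+np.stack([(u-m['cx'])/m['fx'],-(v-m['cy'])/m['fy'],-np.ones_like(u)],-1)@r.T*d[...,None]
k=(d>0)&(np.hypot(W[...,0]-.556,W[...,1]+.315)<.015); print('button z',np.median(W[k][:,2]))
cv2.imwrite('pics/t5.png',cv2.resize(it[80:230,240:440],None,fx=4,fy=4,interpolation=cv2.INTER_CUBIC)[:,:,::-1])
E
```

```text
time: 13.25
eef_pos: [0.5307, -0.3174, 0.3762]
tool_rot: [1.0, 0.022, -0.001, -0.0]
ft_force: [0.4, 0.6, -2.0]
gripper_width: -0.001
grasp_force: 0.0
button z 0.2721492101468219
```

View pics/t5.png

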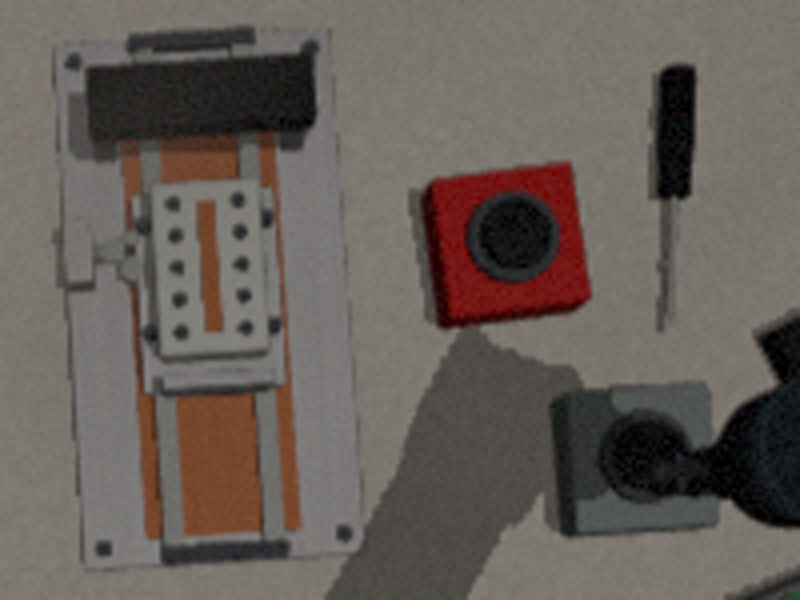

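The roller at (115,250) is still between the teeth, and the arm is clear. The 0.27 m button height came from the fingers blocking the view. The button returns by its own spring.

```bash
python3 -c "from station import *; print(finish_job())"
```

```text
the job is handed in; nothing more can be done
None
```

The carriage is parked in the notch. I then pressed the test button down to its stop and released it, and handed the job in at about 13 s. I didn't measure the button's return: the fingers blocked that view, so I relied on its spring.

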